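Share the bench weights until the balance sits level

ROBOT

A 6-joint arm with a two-finger parallel gripper is mounted at the origin on the work surface. World frame = base frame: x ahead of the robot, y to its left, z up, the work surface at z = 0. Lengths are in m, angles in rad, forces in N, time in s.
With the tool pointing down it reaches from about 0.25 to 0.85 m from the base axis. Payload 12.5 kg.
Tool frame: the origin (TCP) lies at the very end of the fingers, on their centre line; the grasp point (between the pads) lies 19 mm behind it; z points along the fingers, y is the line along which they close (so a half turn about z gives the same grasp; the last joint's range is limited). The gripper opens to 93 mm and grips with 3 to 60 N. Pads are 15 mm wide; open, the fingers measure 128 mm over their backs; the gripper's body (75 mm by 188 mm) begins 65 mm behind the grasp point.
Start: joints at [-1.368, 0.351, 1.652, -0, 1.139, -0.085], TCP at [0.156, -0.527, 0.219] pointing down, gripper open.
Joint ranges: [-2.75, 2.75], [-0.79, 2.1], [0.01, 2.65], [-1.57, 4.71], [0.07, 3.14], [-2.87, 2.87]. Speed limits (rad/s): [2.22, 2.22, 2.79, 3.14, 3.14, 3.14].

INTERFACE

Orientations are given as a unit quaternion [x, y, z, w].
In Python, from workcell import manip, vision gives the robot as it stands.
- The arm moves only by the shell command python3 -m inch 'ROWS' [FORCE]. ROWS is JSON, a list that holds one entry, the list of rows, each a list of 7 numbers: the turn, a rotation vector about the tool's x, y, z in rad, then the shift along the tool's x, y, z in m, then the opening, from 0 (shut) to 1 (fully open). In form: [[[wx, wy, wz, x, y, z, claw], ...]]. A call has 1 to 12 rows; each row is the pose to reach, as a shift and turn from the pose commanded when the call began, along the tool's axes at that moment; what a row does not reach only later rows make up. A row lasts 1/8 s, in which the tool goes at most 62.5 mm and 10.7 degrees, less where a joint would pass 70% of its speed; a pose out of reach is approached as far as the arm can. A call with a gripper value outside its range is refused whole. The fingers move at their own pace and stop on an object; FORCE is the grip in N (left out, the last holds). Time passes only in rows, so rows that repeat a pose let the fingers close. It gives the time, the measured TCP pose, the force, the opening and the grip force at its end, in the units of the state.
- manip.get_obs(): the state, without advancing time (a new reading comes with each control period).
- vision.capture(name): name is "scene" or "top" or "wrist"; returns the picture (384x512x3 uint8, blue, green, red); there is no depth.
- vision.camera_params(name): a dict with "vfov" (degrees; the focal length in pixels is half the picture's height over the tangent of half this angle, whatever the lens; pixels are square), "cx", "cy" (the principal point, pixels), "world_to_cam" (4x4, takes a point from world to camera coordinates); the wrist camera has in their place "hand_eye" (4x4, takes a point from camera to tool coordinates, whose origin is the TCP and whose axes are the flange's). Camera axes: x right, y down, z forward; pixel columns grow to the right and rows downward; lengths in m; the calibration is good to about 2 mm. A picture is of the moment at which its call begins: read the wrist's pose just before it. camera_params takes no time and is no camera call.
- manip.finish_job(): hands the job in; it is judged then, once.
The state is a dict: "t": time; "joint_positions": joint angles; "dq": joint speeds; "joint_torque": joint torques, N m; "eef_pos": TCP position; "ee_rot": TCP orientation; "force": force on the tool from outside, world axes, zero at the start; "torque": the same for the moment, N m; "gripper_width": finger opening in m; "gripper_force": force on a finger pad.
Only numpy, scipy, OpenCV 4.12 (cv2) and the standard library are available. Lean on these libraries where they do the work, as an engineer would, in place of code of your own. Each camera call takes 0.05 s, during which the arm holds its last target. There are 200 camera calls.

TASK

Share the four steel weights, three in one rack of the balance and one in the wooden block beside it, between the balance's two racks so that it comes to rest level. Press every weight fully home into its spring-gripped socket, but gently, by feel, so as not to crush the cork in its floor: never press or pull hard on the balance, and leave the jar, the pot and the brush alone.

Things in the scene. Friction and masses are not known exactly. Their poses are not given: they have to be found in the camera images.
- weight1_mid (a point): loose hollow steel weight number 1 of 4 (1 the shortest, 4 the tallest), about 0.100 kg, good to 3 percent: a round body 36 mm across and 18 mm tall with a bevelled foot, and on its top a plain round handle 16 mm across and 34 mm tall. This point is on its axis half-way up, 26.0 mm above its underside; the middle of the handle is 9.0 mm higher. z is up along its axis
- weight2_mid (a point): loose hollow steel weight number 2 of 4 (1 the shortest, 4 the tallest), about 0.135 kg, good to 3 percent: a round body 36 mm across and 27 mm tall with a bevelled foot, and on its top a plain round handle 16 mm across and 34 mm tall. This point is on its axis half-way up, 30.5 mm above its underside; the middle of the handle is 13.5 mm higher. z is up along its axis
- weight3_mid (a point): loose hollow steel weight number 3 of 4 (1 the shortest, 4 the tallest), about 0.170 kg, good to 3 percent: a round body 36 mm across and 36 mm tall with a bevelled foot, and on its top a plain round handle 16 mm across and 34 mm tall. This point is on its axis half-way up, 35.0 mm above its underside; the middle of the handle is 18.0 mm higher. z is up along its axis
- weight4_mid (a point): loose hollow steel weight number 4 of 4 (1 the shortest, 4 the tallest), about 0.205 kg, good to 3 percent: a round body 36 mm across and 45 mm tall with a bevelled foot, and on its top a plain round handle 16 mm across and 34 mm tall. This point is on its axis half-way up, 39.5 mm above its underside; the middle of the handle is 22.5 mm higher. z is up along its axis
- socket_a0 (a point): middle of the mouth of socket 0 of 3 in rack A, level with the rack's top face; moves with the rack. A round blind hole 37.4 mm across with a 2 mm bevel at its mouth, 14 mm deep: a weight fully home has its underside 14 mm below this point. A sprung ball in its wall, on the side away from the balance's centre, grips the weight: some 3 to 12 N to push past or pull free. Axes as the balance's
- socket_a1 (a point): middle of the mouth of socket 1 of 3 in rack A, level with the rack's top face; moves with the rack. A round blind hole 37.4 mm across with a 2 mm bevel at its mouth, 14 mm deep: a weight fully home has its underside 14 mm below this point. A sprung ball in its wall, on the side away from the balance's centre, grips the weight: some 3 to 12 N to push past or pull free. Axes as the balance's
- socket_a2 (a point): middle of the mouth of socket 2 of 3 in rack A, level with the rack's top face; moves with the rack. A round blind hole 37.4 mm across with a 2 mm bevel at its mouth, 14 mm deep: a weight fully home has its underside 14 mm below this point. A sprung ball in its wall, on the side away from the balance's centre, grips the weight: some 3 to 12 N to push past or pull free. Axes as the balance's
- socket_b0 (a point): middle of the mouth of socket 0 of 3 in rack B, level with the rack's top face; moves with the rack. A round blind hole 37.4 mm across with a 2 mm bevel at its mouth, 14 mm deep: a weight fully home has its underside 14 mm below this point. A sprung ball in its wall, on the side away from the balance's centre, grips the weight: some 3 to 12 N to push past or pull free. Axes as the balance's
- socket_b1 (a point): middle of the mouth of socket 1 of 3 in rack B, level with the rack's top face; moves with the rack. A round blind hole 37.4 mm across with a 2 mm bevel at its mouth, 14 mm deep: a weight fully home has its underside 14 mm below this point. A sprung ball in its wall, on the side away from the balance's centre, grips the weight: some 3 to 12 N to push past or pull free. Axes as the balance's
- socket_b2 (a point): middle of the mouth of socket 2 of 3 in rack B, level with the rack's top face; moves with the rack. A round blind hole 37.4 mm across with a 2 mm bevel at its mouth, 14 mm deep: a weight fully home has its underside 14 mm below this point. A sprung ball in its wall, on the side away from the balance's centre, grips the weight: some 3 to 12 N to push past or pull free. Axes as the balance's
- pan_a (a joint): height of rack A above its level position, m; rack B stands as much lower. 0 is level. It can go 5 to 11 mm either way, not equally, to hard stops. About 0.075 kg difference in load would move it some 10 mm, the heavier rack down, so a hand pressing on a rack carries it down to its stop
- balance: grey bench balance, fixed, base 270 x 130 mm, 40 mm high; origin under its centre on the table, x along the beam from rack B to rack A. Its two dark wooden racks, 60 x 156 mm, 22 mm thick, middles 85 mm from the centre, tops 92 mm up when level, stay horizontal; sockets lie in a row along y, 48 mm apart. A starts with three weights, B empty
- rest: light wooden block, fixed, 70 x 70 mm, 92 mm high, origin under its centre; a loose-fitting round hole 14 mm deep in its top holds the remaining weight at the start, upright
- lining_a: thin cork lining on the floors of rack A's three sockets, 14 mm below the rack's top face; origin in the middle of the rack's underside, 22 mm below its top; it gives under 1 mm and is easily crushed, so bear on it only lightly
- lining_b: thin cork lining on the floors of rack B's three sockets, 14 mm below the rack's top face; origin in the middle of the rack's underside, 22 mm below its top; it gives under 1 mm and is easily crushed, so bear on it only lightly
- varnish_mid (a point): bystander: closed amber jar, 52 mm across, 100 mm tall; point on its axis 50 mm up
- pot_mid (a point): bystander: terracotta pot, 70 mm across, 80 mm tall; point on its axis 40 mm up
- brush: bystander: brush lying along its x, 170 mm long, flat on the table
Things that resemble listed ones, but are neither listed nor needed, are in the scene too. Leave any green or yellow look-alike of the part that bears weight3_mid alone. Leave any yellow look-alike of the part that bears weight2_mid alone.

How it is judged:
At the end, for the whole second after the job is handed in: All four weights stand upright in sockets of the two racks, fully home (underside within 1.8 mm of the socket floor, within 5 mm of its axis), let go, and the balance rests level (rack A within 3.5 mm of level height, moving under 10 mm/s) (((z of weight1_mid in the frame of socket_a0 below 0.0138 m and horizontal distance between weight1_mid and socket_a0 below 0.005 m) or (z of weight1_mid in the frame of socket_a1 below 0.0138 m and horizontal distance between weight1_mid and socket_a1 below 0.005 m) or (z of weight1_mid in the frame of socket_a2 below 0.0138 m and horizontal distance between weight1_mid and socket_a2 below 0.005 m) or (z of weight1_mid in the frame of socket_b0 below 0.0138 m and horizontal distance between weight1_mid and socket_b0 below 0.005 m) or (z of weight1_mid in the frame of socket_b1 below 0.0138 m and horizontal distance between weight1_mid and socket_b1 below 0.005 m) or (z of weight1_mid in the frame of socket_b2 below 0.0138 m and horizontal distance between weight1_mid and socket_b2 below 0.005 m)) and angle between each of weight1_mid, weight2_mid, weight3_mid, weight4_mid's own z axis and vertical below 0.08 rad and ((z of weight2_mid in the frame of socket_a0 below 0.0183 m and horizontal distance between weight2_mid and socket_a0 below 0.005 m) or (z of weight2_mid in the frame of socket_a1 below 0.0183 m and horizontal distance between weight2_mid and socket_a1 below 0.005 m) or (z of weight2_mid in the frame of socket_a2 below 0.0183 m and horizontal distance between weight2_mid and socket_a2 below 0.005 m) or (z of weight2_mid in the frame of socket_b0 below 0.0183 m and horizontal distance between weight2_mid and socket_b0 below 0.005 m) or (z of weight2_mid in the frame of socket_b1 below 0.0183 m and horizontal distance between weight2_mid and socket_b1 below 0.005 m) or (z of weight2_mid in the frame of socket_b2 below 0.0183 m and horizontal distance between weight2_mid and socket_b2 below 0.005 m)) and ((z of weight3_mid in the frame of socket_a0 below 0.0228 m and horizontal distance between weight3_mid and socket_a0 below 0.005 m) or (z of weight3_mid in the frame of socket_a1 below 0.0228 m and horizontal distance between weight3_mid and socket_a1 below 0.005 m) or (z of weight3_mid in the frame of socket_a2 below 0.0228 m and horizontal distance between weight3_mid and socket_a2 below 0.005 m) or (z of weight3_mid in the frame of socket_b0 below 0.0228 m and horizontal distance between weight3_mid and socket_b0 below 0.005 m) or (z of weight3_mid in the frame of socket_b1 below 0.0228 m and horizontal distance between weight3_mid and socket_b1 below 0.005 m) or (z of weight3_mid in the frame of socket_b2 below 0.0228 m and horizontal distance between weight3_mid and socket_b2 below 0.005 m)) and ((z of weight4_mid in the frame of socket_a0 below 0.0273 m and horizontal distance between weight4_mid and socket_a0 below 0.005 m) or (z of weight4_mid in the frame of socket_a1 below 0.0273 m and horizontal distance between weight4_mid and socket_a1 below 0.005 m) or (z of weight4_mid in the frame of socket_a2 below 0.0273 m and horizontal distance between weight4_mid and socket_a2 below 0.005 m) or (z of weight4_mid in the frame of socket_b0 below 0.0273 m and horizontal distance between weight4_mid and socket_b0 below 0.005 m) or (z of weight4_mid in the frame of socket_b1 below 0.0273 m and horizontal distance between weight4_mid and socket_b1 below 0.005 m) or (z of weight4_mid in the frame of socket_b2 below 0.0273 m and horizontal distance between weight4_mid and socket_b2 below 0.005 m)) and value of joint pan_a between -0.0035 and 0.0035 m and velocity of joint pan_a between -0.01 and 0.01 m/s); the robot touches nothing.
It fails at once if a weight bears on the cork lining of a socket with more than 18 N (contact force between any of weight1, weight2, weight3, weight4 and lining_a above 18 N or contact force between any of weight1, weight2, weight3, weight4 and lining_b above 18 N).
It fails at once if a weight is pressed, pulled or wedged against the balance, the block or the table with contact forces that add up to more than 45 N (contact force between any of weight1, weight2, weight3, weight4 and balance above 45 N or contact force between any of weight1, weight2, weight3, weight4 and rest above 45 N or contact force between any of weight1, weight2, weight3, weight4 and table above 45 N).
It fails at once if the gripper or arm bears on the balance with more than 12 N (contact force between any of the fingers, the arm and balance above 12 N).
It fails at once if the jar, the pot or the brush is shifted by more than 30 mm (distance of any of varnish_mid, pot_mid, brush from where it was at the start of the episode above 0.03 m).
It also fails if it takes over 72 s, if anything falls off the work surface, if the arm or the gripper's body presses on something with over 40 N, if the wrist force passes 120 N, or if a joint passes its speed limit or range.

## Working session

There is one attempt and no reset: what is moved stays moved. The work goes in short steps, Python scripts to look and compute and a shell command to move; the robot and the scene stay as the last step left them, time stands still between calls to the robot, and variables do not carry over. Pictures are saved under pics/ and viewed, at most 10 in all, crops included, and the job is handed in when it is done.

```bash
mkdir -p pics; ls
python3 - <<'E'
from workcell import manip, vision
import cv2, numpy as np
a=vision.capture("scene"); b=vision.capture("top")
cv2.imwrite("pics/s0.png",a); cv2.imwrite("pics/t0.png",b)
np.set_printoptions(precision=4,suppress=True)
for n in("scene","top","wrist"): print(vision.camera_params(n))
o=manip.get_obs(); print({k:(np.round(v,4)) for k,v in o.items()})
E
```

```text
pics
{'vfov': 43.23427669394816, 'cx': 262.30622136220774, 'cy': 191.56918003695438, 'world_to_cam': array([[ 0.8583,  0.5127,  0.0223, -0.4533],
       [ 0.297 , -0.4608, -0.8363, -0.0669],
       [-0.4185,  0.7244, -0.5478,  1.5489],
       [ 0.    ,  0.    ,  0.    ,  1.    ]])}
{'vfov': 55.5941977363118, 'cx': 256.9721057726158, 'cy': 190.82765629630023, 'world_to_cam': array([[ 0.1226, -0.9925, -0.0003, -0.0345],
       [-0.9685, -0.1196, -0.2186,  0.533 ],
       [ 0.2169,  0.0271, -0.9758,  1.1299],
       [ 0.    ,  0.    ,  0.    ,  1.    ]])}
{'vfov': 68.41870937557145, 'cx': 255.746681958456, 'cy': 192.95571181227825, 'hand_eye': array([[ 0.0012, -0.9592, -0.2828,  0.0796],
       [ 1.    ,  0.0012,  0.0003,  0.0003],
       [ 0.    , -0.2828,  0.9592, -0.1659],
       [ 0.    ,  0.    ,  0.    ,  1.    ]])}
{'t': np.float64(0.1), 'joint_positions': array([-1.3676,  0.3512,  1.6523,  0.    ,  1.1391, -0.0846]), 'dq': array([ 0.0002, -0.0021, -0.0006,  0.0002, -0.002 , -0.0013]), 'joint_torque': array([  0.0004, -49.8027, -28.5704,   0.07  ,   0.0239,  -0.    ]), 'eef_pos': array([ 0.1561, -0.5271,  0.2182]), 'ee_rot': array([ 0.9897,  0.1434, -0.    , -0.0005]), 'force': array([ 0.0574, -0.4155, -0.7717]), 'torque': array([-0.0614,  0.0363,  0.0097]), 'gripper_force': np.float64(0.0), 'gripper_width': np.float64(0.093)}
```

View pics/s0.png

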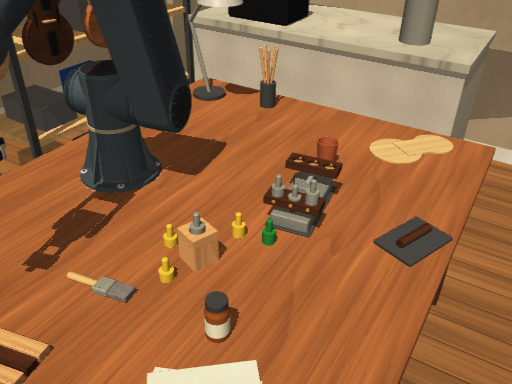

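View pics/t0.png

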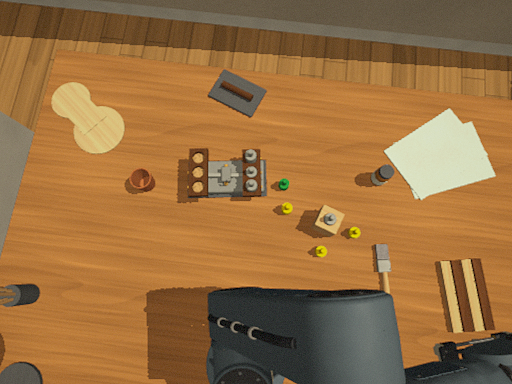

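The scene view shows four grey weights: three in the near rack A around (278–313,188), and one in the block at (197,222). The top view shows rack A at x≈251 (weights at y≈156, 172 and 185), the empty rack B at x≈198, and the block at (330,219). Possible mix-ups are the yellow look-alikes at top-view (287,208), (320,251) and (355,232), and the green one at (284,184). I want only the grey steel weights.

```bash
cat > h.py <<'E'
from workcell import manip, vision
import cv2, numpy as np
from scipy.spatial.transform import Rotation as R
np.set_printoptions(precision=4,suppress=True)
def cam(n,o=None):
    p=vision.camera_params(n); f=192/np.tan(np.radians(p["vfov"]/2))
    if n=="wrist":
        T=np.eye(4);T[:3,:3]=R.from_quat(o["ee_rot"]).as_matrix();T[:3,3]=o["eef_pos"];M=T@p["hand_eye"]
    else: M=np.linalg.inv(p["world_to_cam"])
    return f,p["cx"],p["cy"],M
def ray(n,u,v,o=None):
    f,cx,cy,M=cam(n,o); return M[:3,3],M[:3,:3]@np.array([(u-cx)/f,(v-cy)/f,1])
def onz(n,u,v,z,o=None):
    c,d=ray(n,u,v,o); return c+d*(z-c[2])/d[2]
def proj(n,P,o=None):
    f,cx,cy,M=cam(n,o); q=np.linalg.inv(M)@np.append(P,1); return np.array([cx+f*q[0]/q[2],cy+f*q[1]/q[2]])
def tri(a,b):
    (c1,d1),(c2,d2)=a,b; s=np.linalg.lstsq(np.c_[d1,-d2],c2-c1,rcond=None)[0]
    p,q=c1+s[0]*d1,c2+s[1]*d2; return (p+q)/2,np.linalg.norm(p-q)
E
python3 - <<'E'
from h import *
a=cv2.imread("pics/s0.png");b=cv2.imread("pics/t0.png")
A=cv2.resize(a[145:280,170:350],None,fx=4.4,fy=4.4,interpolation=cv2.INTER_CUBIC)
cv2.imwrite("pics/s1.png",A)
B=cv2.resize(b[140:245,180:350],None,fx=4.7,fy=4.7,interpolation=cv2.INTER_CUBIC)
cv2.imwrite("pics/t1.png",B)
for n,u,v,z in[("A",251,172,.09),("B",198,172,.1),("blk",329,220,.092)]: print(n,onz("top",u,v,z))
E
```

```text
A [0.5855 0.0569 0.09  ]
B [0.5621 0.224  0.1   ]
blk [ 0.461  -0.2039  0.092 ]
```

View pics/s1.png

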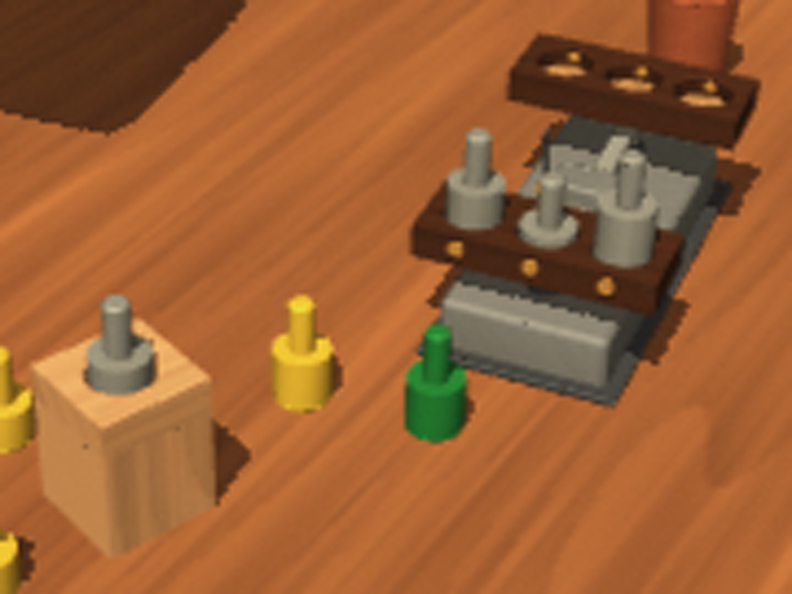

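View pics/t1.png

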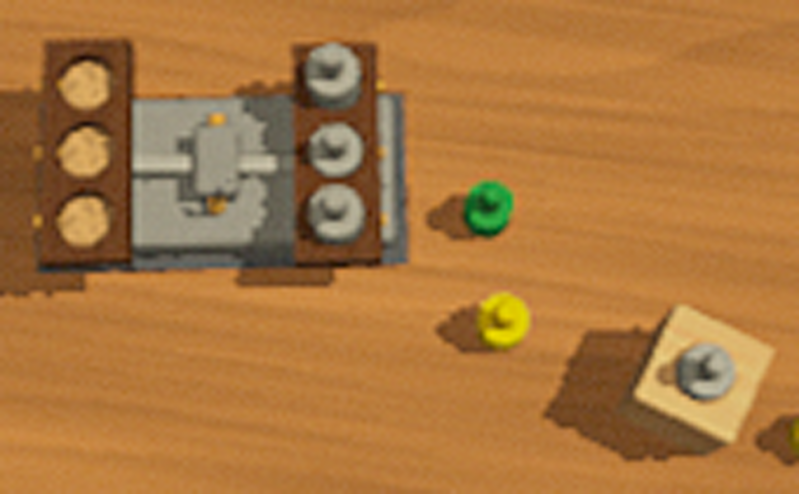

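Crop check: in rack A the near socket holds a long-bodied weight (handle top at scene 279,176), the middle one a very short weight (295,186), and the far one the tallest (314,181). The block weight (197,214) has a shortish body. So rack A likely holds 3, 1 and 4, and the block holds 2. I'll check this by triangulating the handle tops.

Run:
```python
from h import *
S=lambda u,v:(170+u/4.4,145+v/4.4)
T=lambda u,v:(180+u/4.7,140+v/4.7)
for n,s,t in[("near",(479,135),(336,206)),("mid",(552,180),(338,143)),("far",(634,158),(332,61)),("blk",(117,302),(711,361))]:
    P,e=tri(ray("scene",*S(*s)),ray("top",*T(*t))); print(n,P,e)
for n,s,t in[("b near",(566,63),(84,220)),("b mid",(634,77),(84,152)),("b far",(703,93),(84,83))]:
    print(n,onz("top",*T(*t),.1),*tri(ray("scene",*S(*s)),ray("top",*T(*t))))
c=[onz("top",*T(*t),.092)[:2] for t in[(43,40),(131,40),(131,264),(40,264)]];print(np.array(c),np.mean(c,0))
c=[onz("top",*T(*t),.092)[:2] for t in[(680,305),(775,350),(735,443),(633,395)]];print(np.array(c),np.mean(c,0))
```

```text
near [0.5403 0.051  0.1331] 0.008939067244384319
mid [0.5883 0.0561 0.1146] 0.009472384323227005
far [0.6361 0.0656 0.1413] 0.009114877902229493
blk [ 0.465  -0.2018  0.1345] 0.0015093454926757507
b near [0.5142 0.2167 0.1   ] [0.5172 0.219  0.0966] 0.005571946256842342
b mid [0.5609 0.2242 0.1   ] [0.5643 0.2266 0.0968] 0.005813949213023408
b far [0.6093 0.2319 0.1   ] [0.6122 0.2339 0.0963] 0.004133631712286634
[[0.639  0.2667]
 [0.6464 0.2062]
 [0.4897 0.1821]
 [0.4822 0.2428]] [0.5643 0.2245]
[[ 0.507  -0.1866]
 [ 0.4844 -0.2518]
 [ 0.4195 -0.2301]
 [ 0.4429 -0.1608]] [ 0.4635 -0.2073]
```

The height differences (18.5 and 26.7 mm) match weights 3, 1 and 4, near to far, so the block holds 2. The plan is 2 and 3 into rack B, and 1 and 4 stay in A. I'll go above the block first, with the tool's y axis turned along the beam.

```bash
python3 -m inch '[[[0,0,0.14,0.05,-0.03,0,0.6],[0,0,0.14,0.1,-0.06,0,0.6],[0,0,0.14,0.15,-0.09,0,0.6],[0,0,0.14,0.2,-0.12,0,0.6],[0,0,0.14,0.25,-0.15,0,0.6],[0,0,0.14,0.3,-0.175,0,0.6],[0,0,0.14,0.35,-0.2,0,0.6],[0,0,0.14,0.389,-0.224,0,0.6],[0,0,0.14,0.389,-0.224,0,0.6],[0,0,0.14,0.389,-0.224,0,0.6]]]' 30
python3 - <<'E'
from h import *
o=manip.get_obs(); a=vision.capture("wrist"); cv2.imwrite("pics/w0.png",a)
np.save("o0.npy",o); print(o["eef_pos"],o["ee_rot"],o["force"]); print(proj("wrist",[.465,-.202,.139],o))
E
```

```text
t: 1.35
eef_pos: [0.4652, -0.2023, 0.2184]
ee_rot: [0.997, 0.074, -0.0, -0.0]
force: [0.2, -0.4, 0.2]
gripper_width: 0.0558
gripper_force: 0.0
[ 0.4652 -0.2023  0.2184] [ 0.9973  0.074  -0.0003 -0.0001] [ 0.1597 -0.4318  0.1709]
[255.1444 200.7224]
```

View pics/w0.png

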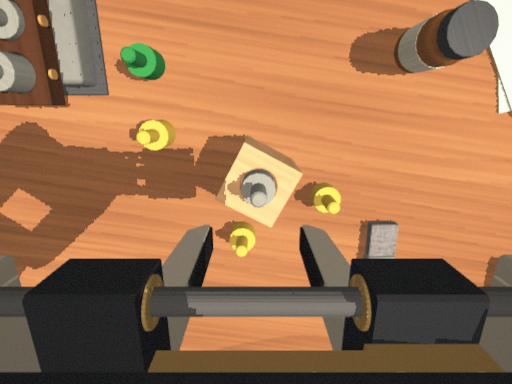

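The wrist view shows the block weight centred ahead of the fingers, with its handle top at about (259,196) and its body ellipse at about (260,187). Yellow look-alikes sit clear of it at (242,240), (327,200) and (155,134).

Run:
```python
from h import *
o=np.load("o0.npy",allow_pickle=True).item()
a=cv2.imread("pics/w0.png"); hsv=cv2.cvtColor(a,cv2.COLOR_BGR2HSV)
m=((hsv[...,1]<45)&(hsv[...,2]>60)).astype(np.uint8); m[:, :225]=0;m[:,295:]=0;m[:160]=0;m[215:]=0
n,l,s,c=cv2.connectedComponentsWithStats(m); print(s,c)
for u,v,z in[(259,196,.139),(260,187,.105)]:
    P=onz("wrist",u,v,z,o); print(P, R.from_quat(o["ee_rot"]).as_matrix().T@(P-o["eef_pos"]))
for n,P in[("A",[.5403,.054,.135]),("B",[.517,.219,.1])]: print(n,R.from_quat(o["ee_rot"]).as_matrix().T@(np.array(P)-o["eef_pos"]))
```

```text
[[     0      0    512    384 195654]
 [   242    170     33     37    954]] [[255.4881 191.5187]
 [257.934  187.6635]]
[ 0.47   -0.2048  0.139 ] [0.0045 0.0032 0.0794]
[ 0.4694 -0.2063  0.105 ] [0.0037 0.0046 0.1134]
A [ 0.1122 -0.2424  0.0834]
B [ 0.1135 -0.409   0.1184]
```

```bash
python3 -m inch '[[[0,0,0,0.004,0.003,0.03,0.5],[0,0,0,0.004,0.003,0.07,0.5],[0,0,0,0.004,0.003,0.1,0.5],[0,0,0,0.004,0.003,0.107,0.5],[0,0,0,0.004,0.003,0.107,0.1],[0,0,0,0.004,0.003,0.107,0],[0,0,0,0.004,0.003,0.107,0],[0,0,0,0.004,0.003,0.107,0],[0,0,0,0.004,0.003,0.107,0],[0,0,0,0.004,0.003,0.107,0]]]' 25
```

```text
t: 2.65
eef_pos: [0.4702, -0.2046, 0.1122]
ee_rot: [0.997, 0.074, 0.0, 0.0]
force: [-0.5, 0.9, 6.5]
gripper_width: 0.0153
gripper_force: 25.0
```

```bash
python3 -m inch '[[[0,0,0,0,0,-0.01,0],[0,0,0,0,0,-0.03,0],[0,0,0,0,0,-0.06,0],[0,0,0,0,0,-0.09,0],[0,0,0,0,0,-0.09,0],[0,0,0,0,0,-0.09,0]]]'
python3 - <<'E'
from h import *
o=manip.get_obs(); a=vision.capture("wrist"); cv2.imwrite("pics/w1.png",a)
np.save("o1.npy",o); print(o["eef_pos"],o["force"],o["gripper_width"])
E
```

```text
t: 3.4
eef_pos: [0.4695, -0.2043, 0.2007]
ee_rot: [0.997, 0.074, -0.001, -0.0]
force: [0.7, -0.9, -2.5]
gripper_width: 0.0156
gripper_force: 25.0
[ 0.4695 -0.2043  0.2007] [ 0.704  -0.9349 -2.4599] 0.015578780609828945
```

View pics/w1.png

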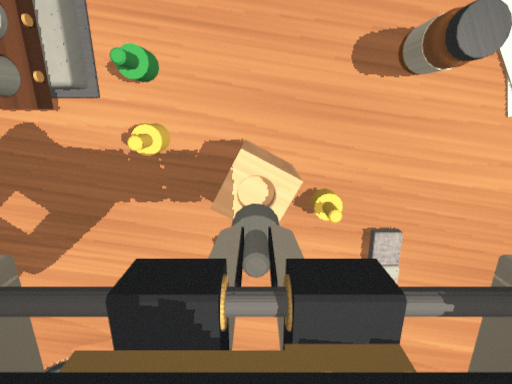

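The weight is held (body at 258,213) and the hole behind it is empty. Next I move above rack B's middle socket, so that the far socket stays in view.

```bash
python3 -m inch '[[[0,0,0,0.02,-0.04,-0.05,0],[0,0,0,0.04,-0.09,-0.05,0],[0,0,0,0.06,-0.14,-0.05,0],[0,0,0,0.08,-0.19,-0.05,0],[0,0,0,0.1,-0.24,-0.05,0],[0,0,0,0.11,-0.29,-0.05,0],[0,0,0,0.13,-0.34,-0.05,0],[0,0,0,0.15,-0.39,-0.05,0],[0,0,0,0.158,-0.412,-0.05,0],[0,0,0,0.158,-0.412,-0.05,0],[0,0,0,0.158,-0.412,-0.05,0],[0,0,0,0.158,-0.412,-0.05,0]]]'
python3 - <<'E'
from h import *
o=manip.get_obs(); a=vision.capture("wrist"); cv2.imwrite("pics/w2.png",a); cv2.imwrite("pics/s2.png",vision.capture("scene"))
np.save("o2.npy",o); print(o["eef_pos"],o["ee_rot"],o["force"],o["gripper_width"])
E
```

```text
t: 4.95
eef_pos: [0.5656, 0.225, 0.2517]
ee_rot: [0.997, 0.073, -0.0, 0.0]
force: [-0.1, 0.9, -2.0]
gripper_width: 0.0153
gripper_force: 25.0
[0.5656 0.225  0.2517] [ 0.9973  0.0731 -0.0001  0.0001] [-0.0907  0.8603 -1.9543] 0.015324467013646382
```

View pics/w2.png

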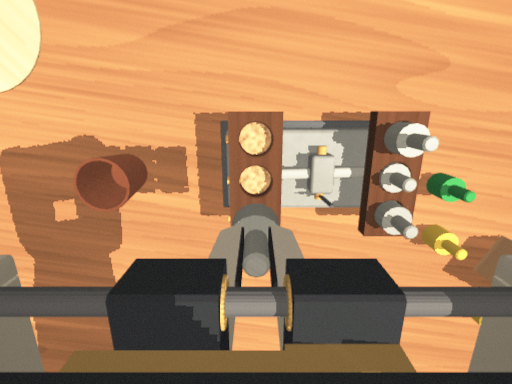

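The picture shows rack B under the held weight, with its far and mid sockets at (255,138) and (255,180). Rack A's three weights are at the right, and the pot at (110,180) is well clear. I'll measure the far socket from the cork centroid and the rack's width.

Run:
```python
from h import *
o=np.load("o2.npy",allow_pickle=True).item()
a=cv2.imread("pics/w2.png"); hsv=cv2.cvtColor(a,cv2.COLOR_BGR2HSV)
m=((hsv[...,2]>150)).astype(np.uint8); m[:,:234]=0;m[:,278:]=0;m[:115]=0;m[200:]=0
n,l,s,c=cv2.connectedComponentsWithStats(m); 
k=[i for i in range(1,n) if s[i][4]>150]; print(s[k],c[k])
g=cv2.cvtColor(a,cv2.COLOR_BGR2GRAY).astype(int)
for v in(116,120,158,160): print(v,g[v,222:292])
# mouth extents: columns through the sockets
Rt=R.from_quat(o["ee_rot"]).as_matrix().T
for z in(.085,.093,.1):
    P=[onz("wrist",*c[i],z,o) for i in k]; print(z,[Rt@(p-o["eef_pos"]) for p in P],np.linalg.norm(P[0]-P[1]))
```

```text
[[270 115   8  47 189]
 [238 122  33  33 826]
 [239 163  32  31 714]] [[274.8942 137.5926]
 [254.5327 137.822 ]
 [254.3389 178.8207]]
116 [119 115 117 115 118 116 108 110 105 106 106 105 104 104 101 102 102 103
 108 106 109 112 109 109 104 103 101  98 107 106 105 105 106 106 108 108
 106 104 102 103 102  99  99 104 102 100 101  98  99 103 109 111 108 110
 111 112 108 108 108 107 105 180 195 196 195 196 195 195 194 196]
120 [106 105 101 102 105 105 111 109 108 105 106 108 103 105 106 100 102 104
 108 109 105 109 112 109 106 107 103 102 107 106 107 107 105 101 104 103
 106 101 104 104 102  99 103 102 103 102  98 100  99 105 106 109 108 109
 111 108 109 108 110 106 108 155 167 162 166 167 168 170 171 172]
158 [ 81  83  83  78  86 112 120 110 109 107 106 103 106 107 105  98 101 103
 104 108 105 108 110 102 108 100 100  98 103 104 103 105 106 100 103 104
 103 107 105 101 101  99  99 101 102 100 104 106 109 110 109 108 105 109
 107 110 107 105 104 100 204 221 219 220 220 221 221 219 220 219]
160 [ 80  78  79  75  87 112 119 111 108 109 107 106 107 105 106 102  99 106
 105 107 108 109 107 109 104 100 102 101  99 101 105 109 109 104 107 106
 104 102 107 103 101 100  99 102 102 100 102 108 109 109 109 106 109 108
 108 108 106 106 103 103 201 219 218 218 220 221 222 219 218 219]
0.085 [array([0.0486, 0.0224, 0.1667]), array([ 0.0483, -0.0012,  0.1667]), array([-0.0006, -0.0015,  0.1667])] 0.02363168810612869
0.093 [array([0.0494, 0.0218, 0.1587]), array([ 0.0491, -0.0012,  0.1587]), array([ 0.0014, -0.0014,  0.1587])] 0.02306317366485786
0.1 [array([0.05  , 0.0214, 0.1517]), array([ 0.0497, -0.0012,  0.1517]), array([ 0.003 , -0.0014,  0.1517])] 0.022565723528745838
```

Floor height is about 0.09 and the spacing 48 mm, as they should be. The far socket is at tool x +0.0485, y −0.001. Moving over it and down to just above.

```bash
python3 -m inch '[[[0,0,0,0.025,-0.001,0.0,0],[0,0,0,0.0485,-0.001,0.02,0],[0,0,0,0.0485,-0.001,0.05,0],[0,0,0,0.0485,-0.001,0.08,0],[0,0,0,0.0485,-0.001,0.1,0],[0,0,0,0.0485,-0.001,0.107,0],[0,0,0,0.0485,-0.001,0.107,0],[0,0,0,0.0485,-0.001,0.107,0]]]'
python3 -m inch '[[[0,0,0,0,0,0.002,0],[0,0,0,0,0,0.004,0],[0,0,0,0,0,0.006,0],[0,0,0,0,0,0.008,0],[0,0,0,0,0,0.008,0]]]'
python3 -m inch '[[[0,0,0,0,0,0.002,0],[0,0,0,0,0,0.004,0],[0,0,0,0,0,0.006,0],[0,0,0,0,0,0.006,0]]]'
python3 - <<'E'
from h import *
o=manip.get_obs(); cv2.imwrite("pics/s3.png",cv2.resize(vision.capture("scene")[130:240,250:360],None,fx=5,fy=5)); cv2.imwrite("pics/w3.png",vision.capture("wrist"))
E
```

```text
t: 6.05
eef_pos: [0.6139, 0.2344, 0.1458]
ee_rot: [0.997, 0.074, 0.001, -0.0]
force: [1.3, -0.4, -1.4]
gripper_width: 0.015
gripper_force: 25.0
t: 6.68
eef_pos: [0.6133, 0.2343, 0.1364]
ee_rot: [0.997, 0.074, -0.0, 0.0]
force: [0.8, -0.1, -2.1]
gripper_width: 0.0156
gripper_force: 25.0
t: 7.18
eef_pos: [0.6137, 0.2344, 0.1307]
ee_rot: [0.997, 0.074, 0.0, -0.0]
force: [2.9, -0.1, 2.8]
gripper_width: 0.0154
gripper_force: 25.0
```

View pics/s3.png

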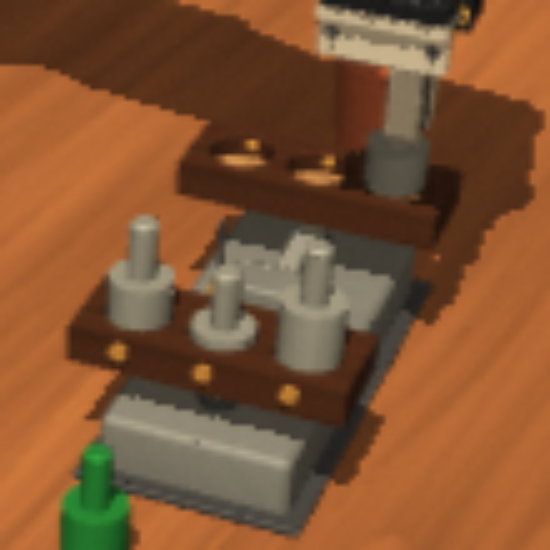

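The weight stands on the far socket's mouth, and the socket pushes the tool towards +x, so I move 1 mm that way and press on in small steps.

```bash
python3 -m inch '[[[0,0,0,0.001,0,0.0,0],[0,0,0,0.001,0,0.001,0],[0,0,0,0.001,0,0.002,0],[0,0,0,0.001,0,0.002,0]]]'
python3 -m inch '[[[0,0,0,0,0,0.001,0],[0,0,0,0,0,0.002,0],[0,0,0,0,0,0.003,0],[0,0,0,0,0,0.003,0]]]'
```

```text
t: 7.78
eef_pos: [0.6143, 0.2345, 0.1285]
ee_rot: [0.997, 0.074, -0.0, 0.0]
force: [0.9, 0.2, 2.4]
gripper_width: 0.0156
gripper_force: 25.0
t: 8.28
eef_pos: [0.6143, 0.2345, 0.1255]
ee_rot: [0.997, 0.074, -0.0, -0.0]
force: [-0.3, -0.6, 3.7]
gripper_width: 0.0154
gripper_force: 25.0
```

```bash
python3 -m inch '[[[0,0,0,0,0,0.001,0],[0,0,0,0,0,0.002,0],[0,0,0,0,0,0.003,0],[0,0,0,0,0,0.003,0]]]'
python3 -m inch '[[[0,0,0,0,0,0.001,0],[0,0,0,0,0,0.002,0],[0,0,0,0,0,0.003,0],[0,0,0,0,0,0.003,0]]]'
python3 -c "
from h import *
cv2.imwrite('pics/s4.png',cv2.resize(vision.capture('scene')[130:240,250:360],None,fx=5,fy=5))"
```

```text
t: 8.78
eef_pos: [0.6144, 0.2345, 0.1225]
ee_rot: [0.997, 0.074, -0.0, -0.0]
force: [0.0, -0.7, 3.5]
gripper_width: 0.0155
gripper_force: 25.0
t: 9.28
eef_pos: [0.6144, 0.2345, 0.1196]
ee_rot: [0.997, 0.074, 0.0, -0.0]
force: [2.1, 0.2, 3.4]
gripper_width: 0.0156
gripper_force: 25.0
```

View pics/s4.png

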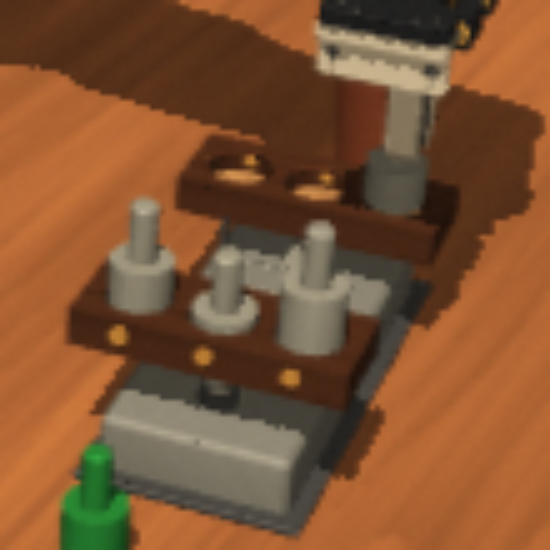

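Rack B is being carried down and A is rising, while the weight is still mostly out of the socket. I'll press on towards the stop.

```bash
python3 -m inch '[[[0,0,0,0,0,0.001,0],[0,0,0,0,0,0.002,0],[0,0,0,0,0,0.003,0],[0,0,0,0,0,0.003,0]]]'
python3 -m inch '[[[0,0,0,0,0,0.001,0],[0,0,0,0,0,0.002,0],[0,0,0,0,0,0.002,0]]]'
```

```text
t: 9.82
eef_pos: [0.6149, 0.2346, 0.1174]
ee_rot: [0.997, 0.074, 0.001, -0.0]
force: [1.6, -0.8, 8.4]
gripper_width: 0.0152
gripper_force: 25.0
t: 10.2
eef_pos: [0.6154, 0.2345, 0.1163]
ee_rot: [0.997, 0.074, 0.001, -0.0]
force: [0.0, -1.4, 13.6]
gripper_width: 0.0153
gripper_force: 25.0
```

```bash
python3 -m inch '[[[0,0,0,0,0,0.001,0],[0,0,0,0,0,0.002,0],[0,0,0,0,0,0.002,0]]]'
```

```text
t: 10.58
eef_pos: [0.6162, 0.2346, 0.1156]
ee_rot: [0.997, 0.074, 0.002, -0.0]
force: [0.2, -2.7, 22.4]
gripper_width: 0.0156
gripper_force: 25.0
```

```bash
python3 -c "
from h import *
o=manip.get_obs();np.save('o5.npy',o)
a=cv2.resize(vision.capture('scene')[140:190,285:350],None,fx=6,fy=6,interpolation=3)
w=vision.capture('wrist');cv2.imwrite('pics/w5.png',w)
w=cv2.resize(w[130:300,190:330],None,fx=2.8,fy=2.8,interpolation=3)
c=np.zeros((max(a.shape[0],w.shape[0]),a.shape[1]+w.shape[1],3),np.uint8);c[:a.shape[0],:a.shape[1]]=a;c[:w.shape[0],a.shape[1]:]=w
cv2.imwrite('pics/s5.png',c);print(o['torque'],o['force'])"
```

```text
[-0.4542  0.2513 -0.037 ] [ 0.2361 -2.7051 22.4416]
```

View pics/s5.png

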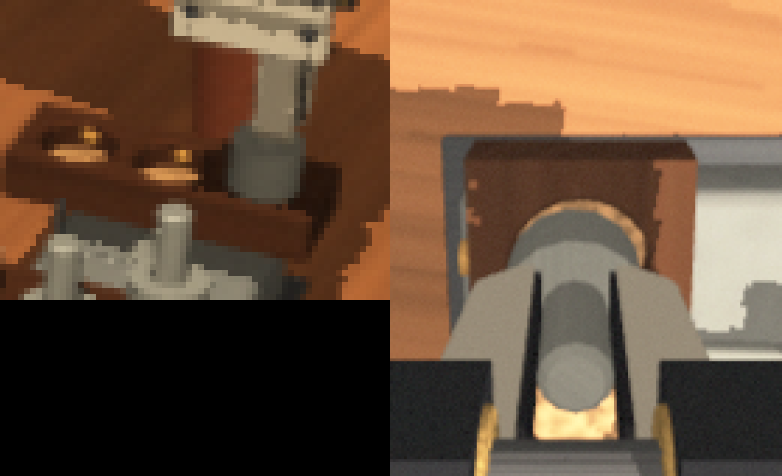

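The weight is about 7 mm in. There is a gap on the inner side (crop right), so it's leaning on the outer ball side and wedging. I'll back off, shift 1 mm towards the centre and press again.

```bash
python3 -m inch '[[[0,0,0,0,0,-0.002,0],[0,0,0,0,0,-0.004,0],[0,0,0,0,0.0006,-0.004,0],[0,0,0,0,0.0012,-0.004,0],[0,0,0,0,0.0012,-0.004,0]]]'
python3 -m inch '[[[0,0,0,0,0,0.0005,0],[0,0,0,0,0,0.001,0],[0,0,0,0,0,0.0015,0],[0,0,0,0,0,0.002,0],[0,0,0,0,0,0.002,0]]]'
```

```text
t: 11.3
eef_pos: [0.615, 0.234, 0.1167]
ee_rot: [0.997, 0.074, 0.001, -0.001]
force: [5.1, 4.3, 4.5]
gripper_width: 0.0152
gripper_force: 25.0
t: 11.92
eef_pos: [0.6156, 0.2341, 0.116]
ee_rot: [0.997, 0.074, 0.002, -0.001]
force: [3.5, 2.5, 12.6]
gripper_width: 0.0157
gripper_force: 25.0
```

```bash
python3 -m inch '[[[0,0,0,0,0,-0.001,0],[0,0,0,0.0006,-0.0006,-0.001,0],[0,0,0,0.0012,-0.0006,-0.001,0],[0,0,0,0.0012,-0.0006,-0.001,0],[0,0,0,0.0012,-0.0006,-0.001,0]]]'
python3 -m inch '[[[0,0,0,0,0,0.0005,0],[0,0,0,0,0,0.001,0],[0,0,0,0,0,0.0015,0],[0,0,0,0,0,0.002,0],[0,0,0,0,0,0.002,0]]]'
python3 -c "
from h import *
cv2.imwrite('pics/s6.png',vision.capture('scene'));print(manip.get_obs()['torque'])"
```

```text
t: 12.55
eef_pos: [0.6158, 0.2343, 0.1161]
ee_rot: [0.997, 0.074, 0.0, -0.0]
force: [2.1, 0.9, 9.0]
gripper_width: 0.0154
gripper_force: 25.0
t: 13.18
eef_pos: [0.616, 0.2336, 0.1139]
ee_rot: [0.997, 0.074, 0.0, 0.0]
force: [6.1, -2.4, 3.1]
gripper_width: 0.0155
gripper_force: 25.0
[-0.6092 -1.1707  0.0175]
```

The force dropped from 9 to 3 N as it moved in, so it's past the ball. Continuing gently.

```bash
python3 -m inch '[[[0,0,0,0.001,0,0,0],[0,0,0,0.001,0,0.0005,0],[0,0,0,0.001,0,0.001,0],[0,0,0,0.001,0,0.001,0]]]'
python3 -m inch '[[[0,0,0,0,0,0.0005,0],[0,0,0,0,0,0.001,0],[0,0,0,0,0,0.001,0]]]'
```

```text
t: 13.72
eef_pos: [0.6166, 0.2338, 0.1124]
ee_rot: [0.997, 0.074, -0.0, 0.0]
force: [3.5, -4.0, 3.8]
gripper_width: 0.0152
gripper_force: 25.0
t: 14.1
eef_pos: [0.6166, 0.2337, 0.1113]
ee_rot: [0.997, 0.074, -0.0, 0.0]
force: [4.3, -3.7, 3.6]
gripper_width: 0.0156
gripper_force: 25.0
```

```bash
python3 -m inch '[[[0,0,0,0,0,0.0005,0],[0,0,0,0,0,0.001,0],[0,0,0,0,0,0.001,0]]]'
```

```text
t: 14.48
eef_pos: [0.6166, 0.2337, 0.1103]
ee_rot: [0.997, 0.074, -0.0, 0.0]
force: [3.4, -3.9, 3.3]
gripper_width: 0.0153
gripper_force: 25.0
```

```bash
python3 -m inch '[[[0,0,0,0.0005,0.0003,0.0005,0],[0,0,0,0.0005,0.0003,0.001,0],[0,0,0,0.0005,0.0003,0.001,0]]]'
python3 -m inch '[[[0,0,0,0,0,0.0005,0],[0,0,0,0,0,0.001,0],[0,0,0,0,0,0.001,0]]]'
```

```text
t: 14.85
eef_pos: [0.6167, 0.2336, 0.1092]
ee_rot: [0.997, 0.074, -0.001, 0.0]
force: [0.3, -5.5, 2.9]
gripper_width: 0.0153
gripper_force: 25.0
t: 15.22
eef_pos: [0.6167, 0.2336, 0.1082]
ee_rot: [0.997, 0.074, -0.001, 0.0]
force: [0.9, -5.3, 4.1]
gripper_width: 0.0154
gripper_force: 25.0
```

```bash
python3 -m inch '[[[0,0,0,0,0,0.0005,0],[0,0,0,0,0,0.001,0],[0,0,0,0,0,0.001,0]]]'
```

```text
t: 15.6
eef_pos: [0.6167, 0.2336, 0.1072]
ee_rot: [0.997, 0.074, -0.001, 0.0]
force: [1.9, -5.3, 2.5]
gripper_width: 0.0153
gripper_force: 25.0
```

```bash
python3 -m inch '[[[0,0,0,0,0.0005,0.0005,0],[0,0,0,0,0.0005,0.001,0],[0,0,0,0,0.0005,0.001,0]]]'
python3 -c "
from h import *
cv2.imwrite('pics/s7.png',vision.capture('scene'))
a=cv2.imread('pics/s6.png')[130:240,250:360];b=cv2.imread('pics/s7.png')[130:240,250:360]
cv2.imwrite('pics/s67.png',cv2.resize(np.hstack([a,b]),None,fx=3.6,fy=3.6,interpolation=3))"
```

```text
t: 15.98
eef_pos: [0.6169, 0.2335, 0.1064]
ee_rot: [0.997, 0.074, -0.0, 0.0]
force: [-1.8, -3.4, 4.0]
gripper_width: 0.0156
gripper_force: 25.0
```

View pics/s67.png

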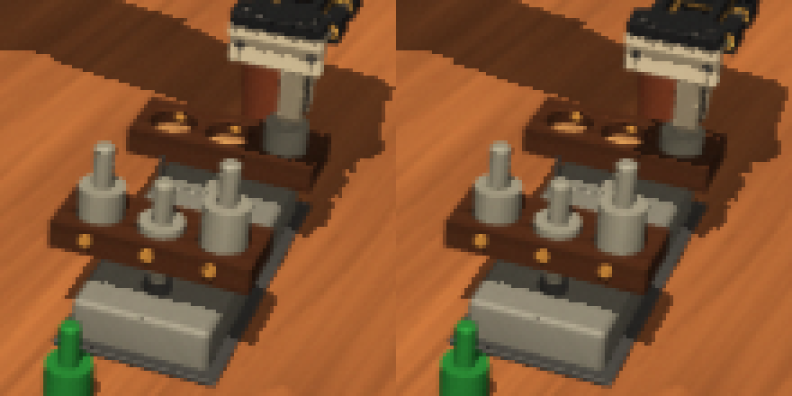

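Compared with the earlier view, rack B is at its stop and the weight is clearly deeper. I've now viewed 11 pictures, one over the limit of 10, so I won't view any more and will work from numbers only. I'll keep pressing until the force rises.

```bash
python3 -m inch '[[[0,0,0,0,0.0,0.0005,0],[0,0,0,0,0,0.001,0],[0,0,0,0,0,0.001,0]]]'
```

```text
t: 16.4
eef_pos: [0.617, 0.2335, 0.1056]
ee_rot: [0.997, 0.074, -0.0, 0.0]
force: [-2.1, -3.8, 4.0]
gripper_width: 0.0154
gripper_force: 25.0
```

```bash
python3 -m inch '[[[0,0,0,0,0,0.0005,0],[0,0,0,0,0,0.001,0],[0,0,0,0,0,0.001,0]]]'
```

```text
t: 16.77
eef_pos: [0.6173, 0.2336, 0.1053]
ee_rot: [0.997, 0.074, 0.0, -0.0]
force: [-4.1, -4.3, 9.8]
gripper_width: 0.0154
gripper_force: 25.0
```

The force rose while z stalled at .1053, about 12 mm past where the rack met its stop, so the weight is on the cork. I'll let the rack ride up while still holding, then release and lift off.

```bash
python3 -m inch '[[[0,0,0,0,0,-0.001,0],[0,0,0,-0.0004,0,-0.003,0],[0,0,0,-0.0004,0,-0.005,0],[0,0,0,-0.0004,0,-0.007,0],[0,0,0,-0.0004,0,-0.009,0],[0,0,0,-0.0004,0,-0.011,0],[0,0,0,-0.0004,0,-0.0115,0],[0,0,0,-0.0004,0,-0.012,0],[0,0,0,-0.0004,0,-0.012,0]]]'
```

```text
t: 17.9
eef_pos: [0.6169, 0.2335, 0.1167]
ee_rot: [0.997, 0.074, 0.0, -0.0]
force: [-0.8, -2.8, 2.5]
gripper_width: 0.0156
gripper_force: 25.0
```

```bash
python3 -m inch '[[[0,0,0,0,0,0,0.3],[0,0,0,0,0,0,0.5],[0,0,0,0,0,0,0.5],[0,0,0,0,0,-0.02,0.5],[0,0,0,0,0,-0.06,0.5],[0,0,0,0,0,-0.11,0.5],[0,0,0,-0.03,0.05,-0.115,0.5],[0,0,0,-0.06,0.1,-0.115,0.5],[0,0,0,-0.1,0.15,-0.105,0.5],[0,0,0,-0.102,0.165,-0.105,0.5],[0,0,0,-0.102,0.165,-0.105,0.5],[0,0,0,-0.102,0.165,-0.105,0.5]]]'
cat > look.py <<'E'
from h import *
import sys
o=manip.get_obs(); a=vision.capture("wrist"); cv2.imwrite("pics/%s.png"%sys.argv[1],a); np.save("o_%s.npy"%sys.argv[1],o)
cv2.imwrite("pics/%s_s.png"%sys.argv[1],vision.capture("scene"))
print(o["eef_pos"],o["force"])
hsv=cv2.cvtColor(a,cv2.COLOR_BGR2HSV)
m=((hsv[...,1]<40)&(hsv[...,2]>70)).astype(np.uint8)
n,l,s,c=cv2.connectedComponentsWithStats(m)
for i in range(1,n):
    if s[i][4]>60: print("grey",s[i],c[i])
E
python3 look.py w8
python3 - <<'E'
from h import *
o=np.load("o_w8.npy",allow_pickle=True).item()
for n,x,y,z in[("w3 top",.541,.054,.1375),("w3 bodytop",.541,.054,.1035),("w1 top",.588,.06,.12),("w2 top",.6166,.234,.147),("w2 body",.6166,.234,.113)]: print(n,proj("wrist",[x,y,z],o))
E
```

```text
t: 19.4
eef_pos: [0.5411, 0.0562, 0.2222]
ee_rot: [0.997, 0.074, 0.001, -0.0]
force: [-0.0, -0.3, 0.3]
gripper_width: 0.0466
gripper_force: 0.0
[0.5411 0.0562 0.2222] [-0.0336 -0.3455  0.3265]
grey [  45   70   60   41 1715] [77.1953 89.9382]
grey [ 243   70   38   41 1196] [261.5769  89.5803]
grey [ 125   83  109   98 9662] [181.4747 130.1807]
grey [289  83  11  97 634] [293.8186 130.9968]
grey [245 123  33  33 855] [260.7579 139.1766]
grey [245 168  33  37 957] [260.7524 185.4274]
grey [   0  291   45   26 1014] [ 20.7387 304.0611]
grey [ 168  290  177   27 4410] [255.9646 303.1943]
grey [ 466  292   46   25 1031] [489.8526 304.2609]
grey [369 302  62  28 413] [398.2954 311.6344]
grey [434 302  14  19  64] [439.4219 311.1094]
w3 top [257.877  199.4246]
w3 bodytop [257.6515 189.5618]
w1 top [258.9946 145.9472]
w2 top [49.292  81.6741]
w2 body [75.4113 85.2612]
```

Run:
```python
from h import *
o=np.load("o_w8.npy",allow_pickle=True).item();Rt=R.from_quat(o["ee_rot"]).as_matrix().T
for n,u,v,z in[("w3top",261,197.3,.1375),("w3body",261.2,184.5,.1035),("w1body",261.2,139.3,.0855),("w4body",261.5,86.5+1.5,.1125),]:
    P=onz("wrist",u,v,z,o);print(n,P,Rt@(P-o["eef_pos"]))
# w2 on rack B: handle / body in crop extents
a=cv2.imread("pics/w8.png");hsv=cv2.cvtColor(a,cv2.COLOR_BGR2HSV)
m=((hsv[...,1]<40)&(hsv[...,2]>70)).astype(np.uint8)
for v in range(70,112,3): 
    q=np.where(m[v,40:110])[0]+40; print(v,q.min() if len(q) else None,q.max() if len(q) else None,end="; ")
```

```text
w3top [0.5435 0.0514 0.1375] [0.0016 0.0051 0.0847]
w3body [0.547  0.0512 0.1035] [0.0049 0.0059 0.1187]
w1body [0.5912 0.0578 0.0855] [0.0496 0.0059 0.1368]
w4body [0.6397 0.0656 0.1125] [0.0987 0.0054 0.1098]
70 72 72; 73 64 88; 76 61 95; 79 50 98; 82 47 100; 85 45 102; 88 45 103; 91 47 104; 94 49 104; 97 55 103; 100 62 103; 103 65 101; 106 69 99; 109 75 94;
```

```bash
python3 -m inch '[[[0,0,0,0.0025,0.0055,0.03,0.5],[0,0,0,0.0025,0.0055,0.07,0.5],[0,0,0,0.0025,0.0055,0.1,0.5],[0,0,0,0.0025,0.0055,0.109,0.5],[0,0,0,0.0025,0.0055,0.109,0.5],[0,0,0,0.0025,0.0055,0.109,0.1],[0,0,0,0.0025,0.0055,0.109,0],[0,0,0,0.0025,0.0055,0.109,0],[0,0,0,0.0025,0.0055,0.109,0],[0,0,0,0.0025,0.0055,0.109,0],[0,0,0,0.0025,0.0055,0.109,0]]]' 45
```

```text
t: 20.88
eef_pos: [0.5437, 0.0505, 0.1129]
ee_rot: [0.997, 0.074, 0.0, -0.0]
force: [-1.2, 4.1, 4.1]
gripper_width: 0.0151
gripper_force: 45.0
```

```bash
python3 -m inch '[[[0,0,0,0,0,-0.002,0],[0,0,0,0,0,-0.004,0],[0,0,0,0,0,-0.006,0],[0,0,0,0,0,-0.008,0],[0,0,0,0,0,-0.01,0],[0,0,0,0,0,-0.012,0],[0,0,0,0,0,-0.012,0]]]'
```

```text
t: 21.75
eef_pos: [0.5435, 0.0502, 0.1248]
ee_rot: [0.997, 0.074, -0.0, -0.0]
force: [0.6, 3.9, -3.6]
gripper_width: 0.0149
gripper_force: 45.0
```

```bash
python3 -m inch '[[[0,0,0,0,-0.0007,-0.002,0],[0,0,0,0,-0.0007,-0.004,0],[0,0,0,0,-0.0007,-0.005,0],[0,0,0,0,-0.0007,-0.005,0]]]'
```

```text
t: 22.25
eef_pos: [0.5434, 0.0507, 0.1297]
ee_rot: [0.997, 0.074, -0.0, 0.0]
force: [0.3, 1.0, -3.2]
gripper_width: 0.0153
gripper_force: 44.9
```

```bash
python3 -m inch '[[[0,0,0,0,0,-0.001,0],[0,0,0,0,0,-0.002,0],[0,0,0,0,0,-0.002,0]]]'; python3 -m inch '[[[0,0,0,0,0,-0.001,0],[0,0,0,0,0,-0.0015,0],[0,0,0,0,0,-0.0015,0]]]'
```

```text
t: 22.62
eef_pos: [0.5434, 0.0508, 0.1317]
ee_rot: [0.997, 0.074, -0.0, 0.0]
force: [-0.2, -0.1, -3.4]
gripper_width: 0.0149
gripper_force: 44.9
t: 23.0
eef_pos: [0.5435, 0.0508, 0.1332]
ee_rot: [0.997, 0.074, 0.0, 0.0]
force: [-1.0, -0.3, -3.9]
gripper_width: 0.0149
gripper_force: 45.0
```

```bash
python3 -m inch '[[[0,0,0,0,0,-0.001,0],[0,0,0,0,0,-0.002,0],[0,0,0,0,0,-0.002,0]]]'; python3 -m inch '[[[0,0,0,0,0,-0.001,0],[0,0,0,0,0,-0.0015,0],[0,0,0,0,0,-0.0015,0]]]'
```

```text
t: 23.38
eef_pos: [0.5438, 0.0509, 0.1355]
ee_rot: [0.997, 0.074, 0.0, -0.0]
force: [0.3, 0.2, -0.9]
gripper_width: 0.0149
gripper_force: 45.0
t: 23.75
eef_pos: [0.5435, 0.0509, 0.1367]
ee_rot: [0.997, 0.074, 0.0, -0.0]
force: [-0.2, -0.2, -1.1]
gripper_width: 0.0153
gripper_force: 45.0
```

Weight 3 is free. Next I carry it over to rack B's middle socket, whose place follows from the seated far one, (.617,.2335) less 48 mm along the row.

```bash
python3 -m inch '[[[0,0,0,0,0,-0.03,0],[0,0,0,0,0,-0.06,0],[0,0,0,0.01,-0.02,-0.08,0],[0,0,0,0.02,-0.06,-0.08,0],[0,0,0,0.035,-0.11,-0.08,0],[0,0,0,0.05,-0.16,-0.08,0],[0,0,0,0.0515,-0.17,-0.08,0],[0,0,0,0.0515,-0.17,-0.06,0],[0,0,0,0.0515,-0.17,-0.04,0],[0,0,0,0.0515,-0.17,-0.023,0],[0,0,0,0.0515,-0.17,-0.023,0],[0,0,0,0.0515,-0.17,-0.023,0]]]' 30
python3 look.py w9
python3 - <<'E'
from h import *
o=np.load("o_w9.npy",allow_pickle=True).item()
for n,P in[("w2 top",[.6166,.2336,.147]),("w2 body",[.6166,.2336,.113])]: print(n,proj("wrist",P,o))
E
```

```text
t: 25.25
eef_pos: [0.5698, 0.2265, 0.1603]
ee_rot: [0.997, 0.074, 0.0, -0.0]
force: [-0.9, 0.2, -1.1]
gripper_width: 0.0151
gripper_force: 30.0
[0.5698 0.2265 0.1603] [-0.9003  0.167  -1.0505]
grey [213 129   8 105 389] [216.3779 179.0643]
grey [  292   128   116   111 11203] [346.5648 181.0233]
grey [ 431  132   81   50 3011] [469.9897 156.545 ]
grey [ 235  135   46   48 1730] [257.4734 158.9572]
grey [ 421  187   59   42 1596] [447.6523 208.2243]
grey [ 231  195   49   74 2199] [255.397  227.9532]
grey [ 226  287   61   30 1585] [255.7117 302.6681]
grey [ 293  289  219   54 7110] [389.9761 313.6887]
grey [   0  290  110   27 2737] [ 52.6452 302.9521]
grey [176 297  43  37 758] [203.9617 312.4248]
w2 top [255.2511 162.179 ]
w2 body [255.3399 154.2098]
```

```bash
python3 -m inch '[[[0,0,0,0,0,0.002,0],[0,0,0,0,0,0.004,0],[0,0,0,0,0,0.006,0],[0,0,0,0,0,0.008,0],[0,0,0,0,0,0.008,0]]]'; python3 -m inch '[[[0,0,0,0,0,0.001,0],[0,0,0,0,0,0.002,0],[0,0,0,0,0,0.003,0],[0,0,0,0,0,0.004,0],[0,0,0,0,0,0.004,0]]]'
```

```text
t: 25.98
eef_pos: [0.5693, 0.2266, 0.1514]
ee_rot: [0.997, 0.074, -0.0, 0.0]
force: [0.3, -0.4, -2.9]
gripper_width: 0.015
gripper_force: 30.0
t: 26.6
eef_pos: [0.5693, 0.2266, 0.1475]
ee_rot: [0.997, 0.074, -0.0, 0.0]
force: [0.5, 0.1, -1.4]
gripper_width: 0.0155
gripper_force: 30.0
```

```bash
python3 -m inch '[[[0,0,0,0,0,0.001,0],[0,0,0,0,0,0.002,0],[0,0,0,0,0,0.003,0],[0,0,0,0,0,0.004,0],[0,0,0,0,0,0.004,0]]]'
```

```text
t: 27.22
eef_pos: [0.5693, 0.2266, 0.1436]
ee_rot: [0.997, 0.074, -0.0, -0.0]
force: [-0.7, -0.3, -0.4]
gripper_width: 0.015
gripper_force: 30.0
```

```bash
python3 -m inch '[[[0,0,0,0,0,0.001,0],[0,0,0,0,0,0.002,0],[0,0,0,0,0,0.003,0],[0,0,0,0,0,0.004,0],[0,0,0,0,0,0.004,0]]]';  python3 -m inch '[[[0,0,0,0,0,0.001,0],[0,0,0,0,0,0.002,0],[0,0,0,0,0,0.003,0],[0,0,0,0,0,0.003,0]]]'
```

```text
t: 27.85
eef_pos: [0.5693, 0.2266, 0.1396]
ee_rot: [0.997, 0.074, -0.0, -0.0]
force: [-0.8, 0.3, 0.3]
gripper_width: 0.0157
gripper_force: 30.0
t: 28.35
eef_pos: [0.5693, 0.2266, 0.1366]
ee_rot: [0.997, 0.074, -0.0, -0.0]
force: [-0.5, 0.4, -0.2]
gripper_width: 0.0152
gripper_force: 30.0
```

```bash
python3 -m inch '[[[0,0,0,0,0,0.001,0],[0,0,0,0,0,0.002,0],[0,0,0,0,0,0.003,0],[0,0,0,0,0,0.003,0]]]'
```

```text
t: 28.85
eef_pos: [0.5693, 0.2266, 0.1335]
ee_rot: [0.997, 0.074, -0.0, 0.0]
force: [0.9, -0.2, -0.3]
gripper_width: 0.0155
gripper_force: 30.0
```

```bash
python3 -m inch '[[[0,0,0,0,0,0.001,0],[0,0,0,0,0,0.002,0],[0,0,0,0,0,0.002,0]]]'
```

```text
t: 29.22
eef_pos: [0.5693, 0.2266, 0.1315]
ee_rot: [0.997, 0.074, -0.0, 0.0]
force: [-0.3, 1.2, -0.5]
gripper_width: 0.0156
gripper_force: 30.0
```

```bash
python3 -m inch '[[[0,0,0,0,0,0.001,0],[0,0,0,0,0,0.002,0],[0,0,0,0,0,0.002,0]]]'
```

```text
t: 29.6
eef_pos: [0.5694, 0.2266, 0.1297]
ee_rot: [0.997, 0.074, 0.0, -0.0]
force: [-1.0, -0.6, 1.1]
gripper_width: 0.0155
gripper_force: 30.0
```

```bash
python3 -m inch '[[[0,0,0,0,0,0.0005,0],[0,0,0,0,0,0.001,0],[0,0,0,0,0,0.001,0]]]'
```

```text
t: 29.98
eef_pos: [0.5695, 0.2267, 0.1294]
ee_rot: [0.997, 0.074, 0.0, -0.0]
force: [-3.0, -1.5, 7.4]
gripper_width: 0.0152
gripper_force: 30.0
```

```bash
python3 -m inch '[[[0,0,0,-0.0007,0.0004,0,0],[0,0,0,-0.0007,0.0004,0.0005,0],[0,0,0,-0.0007,0.0004,0.001,0],[0,0,0,-0.0007,0.0004,0.001,0]]]'
```

```text
t: 30.48
eef_pos: [0.5692, 0.2265, 0.1291]
ee_rot: [0.997, 0.074, 0.001, -0.0]
force: [-4.4, -0.7, 13.8]
gripper_width: 0.0152
gripper_force: 30.0
```

```bash
python3 -m inch '[[[0,0,0,0,0,0.0005,0],[0,0,0,0,0,0.001,0],[0,0,0,0,0,0.001,0]]]'
```

```text
t: 30.85
eef_pos: [0.5694, 0.2265, 0.1289]
ee_rot: [0.997, 0.074, 0.001, -0.0]
force: [-7.8, -0.9, 20.0]
gripper_width: 0.015
gripper_force: 30.0
```

```bash
python3 -m inch '[[[0,0,0,0,0,-0.001,0],[0,0,0,0,0,-0.003,0],[0,0,0,-0.001,0,-0.003,0],[0,0,0,-0.0015,0,-0.002,0],[0,0,0,-0.0015,0,-0.0015,0],[0,0,0,-0.0015,0,-0.001,0],[0,0,0,-0.0015,0,-0.001,0]]]'
```

```text
t: 31.72
eef_pos: [0.5671, 0.2256, 0.1274]
ee_rot: [0.997, 0.074, -0.0, 0.0]
force: [0.3, -1.5, 0.5]
gripper_width: 0.0156
gripper_force: 30.0
```

```bash
python3 -m inch '[[[0,0,0,0,0,0.0005,0],[0,0,0,0,0,0.001,0],[0,0,0,0,0,0.001,0]]]'
```

```text
t: 32.1
eef_pos: [0.5672, 0.2257, 0.1265]
ee_rot: [0.997, 0.074, -0.0, 0.0]
force: [-1.1, -2.6, 0.2]
gripper_width: 0.0155
gripper_force: 30.0
```

It's entering freely now. Continuing down, with slower steps near the expected seat at about .117.

```bash
python3 -m inch '[[[0,0,0,0,0.0003,0.0005,0],[0,0,0,0,0.0003,0.001,0],[0,0,0,0,0.0003,0.0015,0],[0,0,0,0,0.0003,0.0015,0]]]'
```

```text
t: 32.6
eef_pos: [0.5672, 0.2256, 0.1251]
ee_rot: [0.997, 0.074, -0.0, -0.0]
force: [-1.4, -2.0, 0.2]
gripper_width: 0.0155
gripper_force: 30.0
```

```bash
python3 -m inch '[[[0,0,0,0,0,0.0005,0],[0,0,0,0,0,0.001,0],[0,0,0,0,0,0.001,0]]]'
```

```text
t: 32.98
eef_pos: [0.5673, 0.2255, 0.1242]
ee_rot: [0.997, 0.074, 0.0, 0.0]
force: [-1.6, -3.0, 1.2]
gripper_width: 0.0152
gripper_force: 30.0
```

```bash
python3 -m inch '[[[0,0,0,0,0,0.0005,0],[0,0,0,0,0,0.001,0],[0,0,0,0,0,0.001,0]]]'
```

```text
t: 33.35
eef_pos: [0.5673, 0.2255, 0.123]
ee_rot: [0.997, 0.074, -0.0, 0.0]
force: [-0.6, -4.0, 2.8]
gripper_width: 0.0148
gripper_force: 30.0
```

```bash
python3 -m inch '[[[0,0,0,0,0.0004,0.0005,0],[0,0,0,0,0.0004,0.001,0],[0,0,0,0,0.0004,0.001,0]]]'
```

```text
t: 33.72
eef_pos: [0.5672, 0.2251, 0.1219]
ee_rot: [0.997, 0.074, -0.0, 0.0]
force: [-1.1, -3.2, 0.2]
gripper_width: 0.0159
gripper_force: 30.0
```

```bash
python3 -m inch '[[[0,0,0,0,0,0.0005,0],[0,0,0,0,0,0.001,0],[0,0,0,0,0,0.001,0]]]'
```

```text
t: 34.1
eef_pos: [0.5673, 0.2251, 0.1211]
ee_rot: [0.997, 0.074, -0.0, 0.0]
force: [-0.5, -3.4, 0.3]
gripper_width: 0.0149
gripper_force: 30.0
```

```bash
python3 -m inch '[[[0,0,0,0,0,0.0005,0],[0,0,0,0,0,0.001,0],[0,0,0,0,0,0.001,0]]]'
```

```text
t: 34.48
eef_pos: [0.5673, 0.2252, 0.12]
ee_rot: [0.997, 0.074, -0.0, 0.0]
force: [-0.4, -3.7, 0.5]
gripper_width: 0.0151
gripper_force: 30.0
```

```bash
python3 -m inch '[[[0,0,0,0,0,0.0005,0],[0,0,0,0,0,0.001,0],[0,0,0,0,0,0.001,0]]]'
```

```text
t: 34.85
eef_pos: [0.5673, 0.2252, 0.1191]
ee_rot: [0.997, 0.074, -0.0, 0.0]
force: [-0.5, -3.7, 0.6]
gripper_width: 0.0152
gripper_force: 30.0
```

```bash
python3 -m inch '[[[0,0,0,0,0,0.0005,0],[0,0,0,0,0,0.001,0],[0,0,0,0,0,0.001,0]]]'
```

```text
t: 35.22
eef_pos: [0.5673, 0.2252, 0.118]
ee_rot: [0.997, 0.074, -0.0, 0.0]
force: [-1.3, -3.5, 0.8]
gripper_width: 0.015
gripper_force: 30.0
```

```bash
python3 -m inch '[[[0,0,0,0,0,0.0005,0],[0,0,0,0,0,0.001,0],[0,0,0,0,0,0.001,0]]]'
```

```text
t: 35.6
eef_pos: [0.5674, 0.2252, 0.1173]
ee_rot: [0.997, 0.074, 0.0, -0.0]
force: [-2.2, -2.9, 3.1]
gripper_width: 0.0153
gripper_force: 30.0
```

```bash
python3 -m inch '[[[0,0,0,0,0,0.0005,0],[0,0,0,0,0,0.001,0],[0,0,0,0,0,0.001,0]]]'
```

```text
t: 35.98
eef_pos: [0.5675, 0.2253, 0.1169]
ee_rot: [0.997, 0.074, 0.0, -0.0]
force: [-4.5, -4.5, 9.3]
gripper_width: 0.0153
gripper_force: 30.0
```

It stopped at the expected depth with the same force signature. Now I'll ride up 7 mm to level, release and lift clear.

```bash
python3 -m inch '[[[0,0,0,0,0,-0.001,0],[0,0,0,0,0,-0.003,0],[0,0,0,0,0,-0.005,0],[0,0,0,0,0,-0.007,0],[0,0,0,0,0,-0.008,0],[0,0,0,0,0,-0.008,0]]]'
python3 -m inch '[[[0,0,0,0,0,0,0.3],[0,0,0,0,0,0,0.5],[0,0,0,0,0,0,0.5],[0,0,0,0,0,-0.02,0.5],[0,0,0,0,0,-0.05,0.5],[0,0,0,0,0,-0.1,0.5],[0,0,0,-0.05,0.05,-0.13,0.5],[0,0,0,-0.08,0.08,-0.15,0.5],[0,0,0,-0.08,0.08,-0.15,0.5],[0,0,0,-0.08,0.08,-0.15,0.5],[0,0,0,-0.08,0.08,-0.15,0.5],[0,0,0,-0.08,0.08,-0.15,0.5]]]'
python3 look.py w10
python3 - <<'E'
from h import *
T=vision.capture("top");cv2.imwrite("pics/t10.png",T)
o=np.load("o_w10.npy",allow_pickle=True).item()
# predicted wrist pixels when level & seated; row dir/beam dir
r=np.array([.989,.148,0]);C=np.array([.5675,.2255,.092]);A=C+.17*np.array([.148,-.989,0])
for n,b,k,h in[("w3",C,0,22),("w2",C,1,13),("w1",A,0,4),("w4",A,1,31)]:
    P=b+r*.048*k; print(n,"bodytop",proj("wrist",P+[0,0,h/1e3],o),"top",proj("wrist",P+[0,0,h/1e3+.034],o),"scene top",proj("scene",P+[0,0,h/1e3+.034]))
E
```

```text
t: 36.72
eef_pos: [0.5673, 0.2252, 0.1242]
ee_rot: [0.997, 0.074, -0.0, -0.0]
force: [-2.1, -3.3, -0.8]
gripper_width: 0.0154
gripper_force: 30.0
t: 38.22
eef_pos: [0.5001, 0.1349, 0.2734]
ee_rot: [0.997, 0.074, -0.001, 0.0]
force: [0.7, 0.9, 0.5]
gripper_width: 0.0464
gripper_force: 0.0
[0.5001 0.1349 0.2734] [0.7121 0.9197 0.4598]
grey [ 319   44   42   40 1211] [339.6367  63.6532]
grey [167  48  35  36 941] [184.1477  65.7035]
grey [ 215   64   91   90 7663] [259.5448 107.8442]
grey [169  94  35  32 894] [185.6935 109.7908]
grey [317  95  30  32 743] [331.5922 110.4966]
grey [ 167  291  178   26 4402] [255.9514 303.2219]
grey [  0 292  45  25 972] [ 20.7356 304.5216]
grey [466 292  46  25 967] [490.1313 304.6443]
w3 bodytop [183.4334 109.0174] top [174.9805 108.9863] scene top [315.4005 147.7538]
w2 bodytop [182.3106  62.9072] top [173.5698  57.3906] scene top [331.2458 153.8689]
w1 bodytop [333.1891 109.2254] top [341.7025 109.2189] scene top [295.7368 181.6491]
w4 bodytop [343.8194  60.3679] top [354.9922  54.1592] scene top [314.0849 176.8264]
```

The wrist view puts all four weights at their predicted places, upright. To check weight 2's seating by feel, I'll touch its handle top lightly with closed fingers. With B at its stop, its top should then stand 9 mm below weight 3's.

```bash
python3 -m inch '[[[0,0,0,0.05,-0.03,0,0],[0,0,0,0.09,-0.06,0,0],[0,0,0,0.129,-0.08,0.02,0],[0,0,0,0.129,-0.08,0.06,0],[0,0,0,0.129,-0.08,0.1,0],[0,0,0,0.129,-0.08,0.122,0],[0,0,0,0.129,-0.08,0.128,0],[0,0,0,0.129,-0.08,0.128,0]]]'
python3 -m inch '[[[0,0,0,0,0,0.002,0],[0,0,0,0,0,0.004,0],[0,0,0,0,0,0.006,0],[0,0,0,0,0,0.008,0],[0,0,0,0,0,0.01,0],[0,0,0,0,0,0.01,0]]]'
python3 -m inch '[[[0,0,0,0,0,0.001,0],[0,0,0,0,0,0.002,0],[0,0,0,0,0,0.002,0]]]'
```

```text
t: 39.38
eef_pos: [0.6161, 0.2325, 0.1465]
ee_rot: [0.997, 0.074, 0.0, -0.0]
force: [-0.1, -0.3, 0.6]
gripper_width: 0.0003
gripper_force: 0.0
t: 40.12
eef_pos: [0.6157, 0.2324, 0.1359]
ee_rot: [0.997, 0.074, -0.0, 0.0]
force: [-0.1, -0.4, 0.4]
gripper_width: 0.0004
gripper_force: 0.0
t: 40.5
eef_pos: [0.6158, 0.2324, 0.1341]
ee_rot: [0.997, 0.074, 0.0, -0.0]
force: [-0.3, 0.2, 0.6]
gripper_width: 0.0003
gripper_force: 0.2
```

```bash
python3 -m inch '[[[0,0,0,0,0,0.001,0],[0,0,0,0,0,0.002,0],[0,0,0,0,0,0.002,0]]]'
```

```text
t: 40.88
eef_pos: [0.6162, 0.2328, 0.133]
ee_rot: [0.997, 0.074, 0.001, -0.0]
force: [-1.2, 1.2, 5.8]
gripper_width: 0.0007
gripper_force: 3.2
```

```bash
python3 -m inch '[[[0,0,0,0,0,0.001,0],[0,0,0,0,0,0.0015,0],[0,0,0,0,0,0.0015,0]]]'
```

```text
t: 41.25
eef_pos: [0.6166, 0.233, 0.1325]
ee_rot: [0.997, 0.074, 0.001, -0.001]
force: [-1.5, 1.1, 12.8]
gripper_width: 0.0005
gripper_force: 6.5
```

```bash
python3 -m inch '[[[0,0,0,0,0,0.0005,0],[0,0,0,0,0,0.001,0],[0,0,0,0,0,0.001,0]]]'
```

```text
t: 41.62
eef_pos: [0.6169, 0.2331, 0.1322]
ee_rot: [0.997, 0.074, 0.002, -0.001]
force: [-2.9, 0.4, 17.5]
gripper_width: 0.0002
gripper_force: 8.8
```

The stop is solid: 5.8 N at .1330. Backing off, then the same light touch on weight 3.

```bash
python3 -m inch '[[[0,0,0,0,0,-0.004,0],[0,0,0,0,0,-0.012,0],[0,0,0,0,0,-0.03,0],[0,0,0,-0.025,0,-0.03,0],[0,0,0,-0.049,0,-0.03,0],[0,0,0,-0.049,0,-0.025,0],[0,0,0,-0.049,0,-0.021,0],[0,0,0,-0.049,0,-0.017,0],[0,0,0,-0.049,0,-0.0145,0],[0,0,0,-0.049,0,-0.0145,0]]]'
```

```text
t: 42.88
eef_pos: [0.5674, 0.2251, 0.1437]
ee_rot: [0.997, 0.074, -0.0, 0.0]
force: [-0.4, 0.1, -0.0]
gripper_width: 0.0005
gripper_force: 0.0
```

```bash
python3 -m inch '[[[0,0,0,0,0,0.001,0],[0,0,0,0,0,0.002,0],[0,0,0,0,0,0.002,0]]]'
```

```text
t: 43.25
eef_pos: [0.5673, 0.2252, 0.1421]
ee_rot: [0.997, 0.074, -0.0, -0.0]
force: [0.7, -0.1, -0.1]
gripper_width: 0.0004
gripper_force: 0.2
```

```bash
python3 -m inch '[[[0,0,0,0,0,0.0005,0],[0,0,0,0,0,0.001,0],[0,0,0,0,0,0.001,0]]]'
```

```text
t: 43.62
eef_pos: [0.5676, 0.2253, 0.1419]
ee_rot: [0.997, 0.074, 0.0, -0.0]
force: [-2.3, -0.8, 6.3]
gripper_width: 0.0
gripper_force: 3.4
```

The difference is 8.9 mm against 9.0 expected, so both are equally home. I'll retreat, let it settle and check.

```bash
python3 -m inch '[[[0,0,0,0,0,-0.003,0],[0,0,0,0,0,-0.01,0],[0,0,0,0,0,-0.03,0],[0,0,0,0,0,-0.07,0],[0,0,0,0,0,-0.12,0],[0,0,0,-0.05,0.05,-0.13,0],[0,0,0,-0.08,0.08,-0.13,0],[0,0,0,-0.08,0.08,-0.13,0],[0,0,0,-0.08,0.08,-0.13,0],[0,0,0,-0.08,0.08,-0.13,0],[0,0,0,-0.08,0.08,-0.13,0],[0,0,0,-0.08,0.08,-0.13,0]]]'
python3 look.py w11
python3 - <<'E'
from h import *
o=np.load("o_w11.npy",allow_pickle=True).item()
r=np.array([.989,.148,0]);C=np.array([.5675,.2255,.092]);A=C+.17*np.array([.148,-.989,0])
for n,b,k,h in[("w3",C,0,22),("w2",C,1,13),("w1",A,0,4),("w4",A,1,31)]:
    P=b+r*.048*k; print(n,"bodytop",proj("wrist",P+[0,0,h/1e3],o),"top",proj("wrist",P+[0,0,h/1e3+.034],o))
# level: handle-top rows in the scene view, sub-pixel, against prediction
def toprow(img,u,v):
    g=cv2.cvtColor(img,cv2.COLOR_BGR2HSV)[...,1].astype(int); u,v=int(round(u)),int(round(v)); return [int(x) for x in g[v-8:v+8,u]],v-8
s=cv2.imread("pics/w11_s.png"); s10=cv2.imread("pics/w10_s.png")
for n,b,k,h in[("w3",C,0,22),("w2",C,1,13),("w1",A,0,4),("w4",A,1,31)]:
    q=proj("scene",b+r*.048*k+[0,0,h/1e3+.034]); print(n,q,toprow(s,*q),"move/mm",proj("scene",b+[0,0,.01])[1]/10-proj("scene",b)[1]/10)
print("changed between last two looks", np.abs(s.astype(int)-s10)[170:230,260:330].max())
E
```

```text
t: 45.12
eef_pos: [0.5001, 0.1346, 0.2709]
ee_rot: [0.997, 0.074, -0.0, 0.0]
force: [0.6, -0.3, 0.5]
gripper_width: 0.0003
gripper_force: 0.0
[0.5001 0.1346 0.2709] [ 0.6039 -0.3404  0.5169]
grey [ 320   43   42   41 1234] [340.0494  63.3209]
grey [166  48  35  36 953] [183.3284  65.6065]
grey [ 214   63   92   91 7731] [259.3644 107.8366]
grey [168  94  35  33 899] [184.9555 109.9088]
grey [317  95  31  32 758] [331.8232 110.4538]
grey [   0  291  138   26 3211] [ 68.0803 303.8072]
grey [ 361  291  151   33 3378] [439.794  303.7256]
grey [253 292   6  24 120] [255.9667 303.4333]
grey [201 311  21  16  79] [209.2658 318.8734]
grey [280 315  16  16  65] [287.6    321.7538]
w3 bodytop [182.6588 109.1224] top [174.0424 109.0719]
w2 bodytop [181.5093  62.6841] top [172.5977  57.062 ]
w1 bodytop [333.4997 109.2853] top [342.1157 109.2558]
w4 bodytop [344.2298  60.029 ] top [355.5567  53.6859]
w3 [315.4005 147.7538] ([182, 184, 185, 187, 177, 183, 178, 112, 55, 53, 54, 56, 54, 55, 55, 58], 140) move/mm -0.2959790959619184
w2 [331.2458 153.8689] ([188, 188, 190, 188, 188, 191, 188, 164, 58, 51, 53, 57, 54, 57, 57, 57], 146) move/mm -0.2959790959619184
w1 [295.7368 181.6491] ([172, 141, 57, 45, 42, 49, 50, 52, 54, 52, 56, 56, 55, 56, 55, 50], 174) move/mm -0.3140306490476199
w4 [314.0849 176.8264] ([171, 175, 186, 185, 176, 180, 181, 61, 55, 53, 54, 56, 54, 54, 56, 54], 169) move/mm -0.3140306490476199
changed between last two looks 79
```

The handle-top edges on A and B sit at the same offset from the level prediction (−0.3, −0.2 and −0.4 px at 0.3 px/mm). Weight 1's edge is lost against the grey base behind it. The balance is level to well under 2 mm, so I'm handing in.

```bash
python3 -c "
from workcell import manip
print(manip.finish_job())"
```

```text
the job is handed in; nothing more can be done
None
```

I handed the job in at about 45 s with weights 1 and 4 in rack A and 2 and 3 pressed home in rack B; the balance looked level to within about 2 mm, no verdict came back, pressing peaked near 24 N at the wrist, and I viewed 11 pictures, one over the limit.

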